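# Clamp an edging strip in the glue-up jig

### The arm

A 6-joint arm with a two-finger parallel gripper is mounted at the origin on a cart in front of the work surface, level with it; the furniture and walls round the work are solid. World frame = base frame: x ahead of the robot, y to its left, z up, the work surface at z = 0. Lengths are in m, angles in rad, forces in N, time in s.
With the tool pointing down it reaches from about 0.35 to 0.775 m from the base axis. Payload 5.5 kg.
Tool frame: the origin (TCP) lies at the very end of the fingers, on their centre line; the grasp point (between the pads) lies env.hold_point_z behind it (env.hold_point_z is the distance from the TCP to the grasp point, in m); z points along the fingers, y is the line along which they close (so a half turn about z gives the same grasp; the last joint's range is limited). The gripper opens to 85 mm and grips with 20 to 120 N. Pads are 22 mm wide; open, the fingers measure 114 mm over their backs; the gripper's body (76 mm by 85 mm) begins 54 mm behind the grasp point. The pads swing forward as they close: fully open they stand 13 mm farther back than shut.
Start: joints at [-1.304, 0.313, 0.046, 1.304, 0, 1.431], TCP at [0.228, -0.528, 0.231] pointing down, gripper open.
Joint ranges: [-2.76, 2.76], [-0.86, 1.69], [-1.03, 1.26], [-2.2, 2.34], [-1.47, 1.5], [-3.14, 3.14]. Speed limits (rad/s): [2.57, 2.57, 3.14, 3.14, 3.14, 3.14].

### API

Orientations are given as a unit quaternion [w, x, y, z].
In Python, from workcell import env gives the robot as it stands.
- The arm moves only by the tool carry_out, never from a script. Its argument "steps" is a list of rows, each a list of 3 entries, a list of its own where there are three numbers: the turn, a rotation vector about the tool's x, y, z in degrees, then the shift along the tool's x, y, z in cm, then the closure in counts, from 0 (fully open) to 255 (shut). A call has exactly 8 rows; each row is the pose to reach, as a shift and turn from the pose commanded when the call began, along the tool's axes at that moment; what a row does not reach only later rows make up. A row lasts 1/8 s, in which the tool goes at most 62.5 mm and 10.7 degrees, less where a joint would pass 70% of its speed; a pose out of reach is approached as far as the arm can. A call with a gripper value outside its range is refused whole. The fingers move at their own pace and stop on an object; "force" is the grip in N (left out, the last holds). Time passes only in rows, so rows that repeat a pose let the fingers close, or fill a call up. It gives the time, the measured TCP pose, the force, the opening and the grip force at its end, in the units of the state.
- env.get_state(): the state, without advancing time (a new reading comes with each control period).
- env.read_camera(name): name is "side" or "top"; returns (picture, depth): 480x640x3 uint8, red, green, blue; 480x640 float32, m along the optical axis (not along the pixel's ray), 0 where there is no reading.
- env.get_calibration(name): a dict with "fx", "fy", "cx", "cy" (pixels), "D" ([k1, k2, p1, p2, k3] as OpenCV has them; the pictures are not rectified), "origin" and "orientation" of the camera in the world. Camera axes: x right, y up, looking along -z (the intrinsics and any distortion apply to the point x, -y, -z); pixel columns grow to the right and rows downward; lengths in m; the calibration is good to about 2 mm. A picture is of the moment at which its call begins. get_calibration takes no time and is no camera call.
- env.hand_in(): hands the job in; it is judged then, once.
The state is a dict: "clock": time; "joint_pos": joint angles; "qvel": joint speeds; "tau": joint torques, N m; "tcp_pos": TCP position; "orientation": TCP orientation; "wrist_force": force on the tool from outside, world axes, zero at the start; "ft_torque": the same for the moment, N m; "finger_gap": finger opening in m; "grip_force": force on a finger pad.
Only numpy, scipy, OpenCV 4.12 (cv2) and the standard library are available. Lean on these libraries where they do the work, as an engineer would, in place of code of your own. Each camera call takes 0.05 s, during which the arm holds its last target. There are 200 camera calls.

### The job

Take the wooden edging strip that stands on its edge and stand it on the jig's base, on the end-stop side of the metal fence, flat against the fence with its end up against the stop. Then squeeze the spring clamp open, put its jaws around fence and strip together at the end away from the stop, and let it close so that it holds the two together. Do not knock over the glue bottle.

Things in the scene. Friction and masses are not known exactly. Their poses are not given: they have to be found in the camera images.
- jig: fixed jig, origin on the bench under the middle of its fence, z up. Ply base 12 mm thick, x -115 to +80, y -45 to +45 mm. Aluminium fence x -60 to +60, y -5 to +5, up to z 40 mm. End stop: block x 60 to 72, y -5 to +21, up to z 40 mm; it sticks out to +y, the strip's side. The -x end of the fence is free, for the clamp. Feet with screws, up to z 17 mm, behind the fence at y -5 to -17
- strip_home (a point): on the jig, 12 mm to +y of the fence's middle, on the base's top: where the underside centre of the strip is when it is fully home, its long axis along the jig's x (either way round); axes as the jig's
- clamp_spot (a point): on the jig, 18 mm in from the free end of the fence, midway through fence and strip together (24 mm thick), 25 mm above the bench: where the middle of the clamp's jaw pads belongs, the clamp's x pointing along the jig's +x, handles off the end; its underside is then 12 mm up, on the base. Axes as the jig's
- strip: loose plain hardwood strip, a straight bar 120 mm long (its x axis), 14 mm thick (y), 56 mm tall (z), about 90 g, standing on its narrow long edge. Origin at the centre of its underside. At home it rises 28 mm above the fence, so it can be held by its top while it is set against the fence. (Rolls of tape hang above the back of the bench, right behind where it starts, from about 0.2 m up)
- clamp: loose spring clamp (shuts itself like a clothes peg), steel, black handles, rubber jaw pads, 150 g, 150 mm long, 26 mm thick, lying on its side: its levers move in the level plane. Origin on the underside, under the pivot. Shut, x is its middle line towards the jaws. The frame is that of the lever at +y: opening turns it against the middle line by half the joint value, counterclockwise from above
- clamp_grip (a point): where to squeeze the clamp: on the middle line of the shut clamp, 60 mm behind the pivot (-x), 13 mm above its underside. Handles run 34 to 80 mm behind the pivot. Here they are 60 mm wide over all when shut, 40 mm with a 24 mm gap at the jaws, 24 mm squeezed right open (faces then parallel, hard stop). That takes about 14 N a side. Moves with the +y lever
- clamp_jaws (a point): middle of the shut jaw pads, 52 mm ahead of the pivot (+x), 13 mm above the underside. Pads reach from 40 to 65 mm ahead of the pivot, 24 mm tall, parallel at a gap of 24 mm. Right open the gap is 35 mm at the pads' rear and 41 mm at the tips; the throat behind them reaches to 30 mm from the pivot. Moves with the +y lever
- clamp_arm (a joint): angle between the clamp's two levers, rad: 0 shut, 0.64 fully open, about 0.37 when closed squarely on fence and strip together. A spring pulls it shut, with about 13 N at the jaws there
- glue_bottle: loose upright bottle 48 x 67 x 157 mm with a white cap, a bystander at the back; origin at the centre of its underside, z up

How it is judged:
By the outcome, as a careful person would: the job done as asked, in the order asked, and still so for the second after the job is handed in, with the robot touching nothing.
It also fails if it takes over 56 s, if anything falls off the work surface, if the arm or the gripper's body presses on something with over 40 N, if the wrist force passes 120 N, or if a joint passes its speed limit or range.

## Working session

There is one attempt and no reset: what is moved stays moved. The work goes in short steps, Python scripts to look and compute and a tool call to move; the robot and the scene stay as the last step left them, time stands still between calls to the robot, and variables do not carry over. Pictures are saved under pics/ and viewed, at most 10 in all, crops included, and the job is handed in when it is done.

Besides the shell and the picture viewer there is one more tool, called after ">>>" as name([rows], argument=value, ...), one row to a line, values as JSON. carry_out: Moves the arm, as the interface text tells. Its arguments: {"type":"object","properties":{"steps":{"type":"array","items":{"type":"array"}},"force":{"type":"number"}},"required":["steps"]}

```bash
ls; mkdir -p pics
cat > h.py <<'E'
import numpy as np, cv2
from scipy.spatial.transform import Rotation as R
from workcell import env
def rot(q): return R.from_quat([q[1],q[2],q[3],q[0]])
def cloud(name):
    im,d=env.read_camera(name); c=env.get_calibration(name)
    K=np.array([[c['fx'],0,c['cx']],[0,c['fy'],c['cy']],[0,0,1.]])
    v,u=np.mgrid[:480,:640]
    p=cv2.undistortPoints(np.stack([u,v],-1).reshape(-1,1,2).astype(np.float64),K,np.array(c['D'],float)).reshape(480,640,2)
    P=np.stack([p[...,0]*d,-p[...,1]*d,-d],-1)
    W=rot(c['orientation']).apply(P.reshape(-1,3)).reshape(480,640,3)+np.array(c['origin'])
    W[d==0]=np.nan
    return im,W
def save(im,n): cv2.imwrite('pics/'+n,cv2.cvtColor(im,cv2.COLOR_RGB2BGR))
E
python3 - <<'E'
from h import *
for n in('top','side'):
    im,W=cloud(n); save(im,n+'0.png'); np.save(n+'0.npy',W); c=env.get_calibration(n); print(n,c['origin'],c['orientation'],c['fx'])
print(env.hold_point_z, env.get_state())
E
```

```text
pics
top [ 0.31773892 -0.16288802  1.15043266] [ 0.72078797  0.07806956 -0.0702694  -0.68515112] 594.7978934724969
side [ 0.49703593 -1.37270598  0.50015706] [ 0.82170611  0.5690994  -0.0051618  -0.02997165] 622.4964500363205
0.0187 {'clock': 0.1, 'joint_pos': array([-1.30356716e+00,  3.13916155e-01,  4.51100380e-02,  1.30353908e+00,
        2.06166437e-06,  1.43119555e+00]), 'qvel': array([-0.0004424 , -0.00138482,  0.00160772,  0.0008461 , -0.00048541,
        0.00027962]), 'tau': array([ 1.58965020e-03, -4.81730139e+01,  2.99241167e+01,  1.28676044e-02,
       -1.60422178e-04,  2.38392580e-06]), 'tcp_pos': array([ 0.22740688, -0.52766327,  0.23051034]), 'orientation': array([-7.72923646e-04,  9.79382121e-01,  2.02015001e-01, -4.83576269e-05]), 'wrist_force': array([ 0.52962526,  0.1367424 , -0.50191221]), 'ft_torque': array([ 0.02790724,  0.02535768, -0.00350827]), 'grip_force': 0.0, 'finger_gap': 0.0856485248497262}
```

View pics/top0.png

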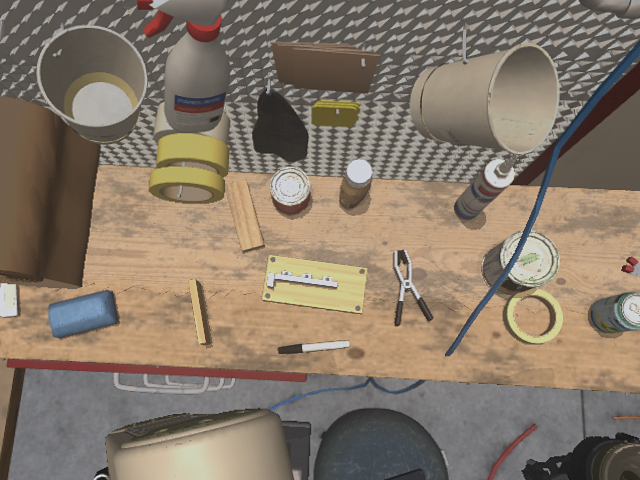

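View pics/side0.png

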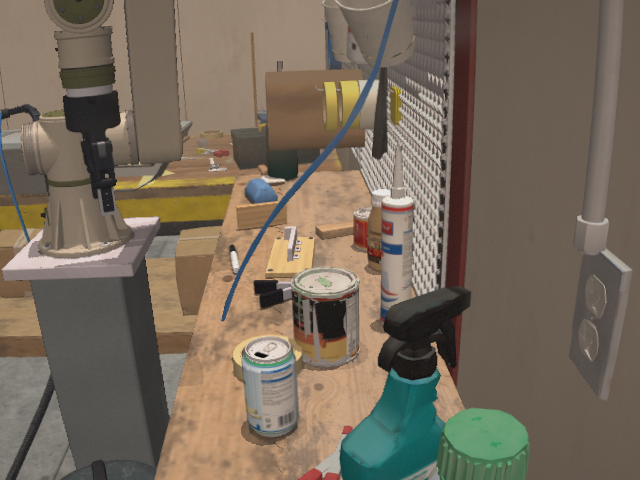

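The top view shows wood at (200,312), narrow, and at (245,215), wider. It also shows the jig at (315,283) with its stop at about (270,280), the clamp at (408,288) with jaws up, and the bottle at (355,185). I'll measure the heights next.

Run:
```python
from h import *
np.set_printoptions(precision=4,suppress=True)
W=np.load('top0.npy')
im=cv2.imread('pics/top0.png')
def show(n,u0,u1,v0,v1,z0,z1):
    S=W[v0:v1,u0:u1].reshape(-1,3); S=S[(S[:,2]>z0)&(S[:,2]<z1)]
    r=cv2.minAreaRect((S[:,:2]*1000).astype(np.float32)); print(n,len(S),np.median(S,0),r, cv2.boxPoints(r).round(0).tolist())
print(W[250,340],W[330,150],W[200,120])
show('narrow',180,222,270,355,.045,.07)
show('narrow any',180,222,270,355,.015,.07)
show('wide',222,270,175,255,.045,.07)
show('wide low',222,270,175,255,.008,.07)
show('base',255,375,250,318,.006,.015)
show('fence',255,375,250,318,.03,.05)
show('clamp',385,440,240,330,.015,.04)
show('handles',385,440,296,330,.012,.04)
show('jaws',385,415,245,275,.012,.04)
show('bottle',338,375,155,212,.1,.2)
show('tape',145,230,130,205,.1,.6)
show('tape2',145,230,100,205,.1,.6)
# crops
a=cv2.resize(im[235:335,255:445],None,fx=4,fy=4,interpolation=cv2.INTER_CUBIC); cv2.imwrite('pics/crop0.png',a)
```

```text
[ 0.5618 -0.2137 -0.0041] [0.3861 0.1429 0.0039] [ 0.6415  0.2315 -0.0011]
narrow 549 [0.421  0.0467 0.0557] ((422.78338623046875, 47.970359802246094), (120.4247817993164, 15.02236557006836), 14.485857009887695) [[363.0, 40.0], [366.0, 26.0], [483.0, 56.0], [479.0, 70.0]]
narrow any 704 [0.4204 0.0452 0.0549] ((422.6820373535156, 47.8868408203125), (120.66173553466797, 15.137072563171387), 14.586609840393066) [[362.0, 40.0], [366.0, 25.0], [483.0, 56.0], [479.0, 70.0]]
wide 0 [nan nan nan] ((0.0, 0.0), (0.0, 0.0), 0.0) [[0.0, 0.0], [0.0, 0.0], [0.0, 0.0], [0.0, 0.0]]
wide low 1590 [ 0.6167 -0.0206  0.019 ] ((619.654541015625, -19.736671447753906), (141.63534545898438, 45.00687026977539), 18.74494743347168) [[545.0, -21.0], [560.0, -64.0], [694.0, -18.0], [679.0, 24.0]]
base 3635 [ 0.4839 -0.1729  0.0119] ((495.2226867675781, -159.00970458984375), (211.96258544921875, 111.85624694824219), 88.72750091552734) [[437.0, -264.0], [549.0, -266.0], [553.0, -54.0], [442.0, -52.0]]
fence 473 [ 0.4907 -0.1348  0.0397] ((484.50128173828125, -141.81375122070312), (131.76795959472656, 26.022937774
[... 505 characters left out ...]
-310.0]]
jaws 303 [ 0.5417 -0.3302  0.0236] ((539.6074829101562, -332.7216491699219), (49.855342864990234, 33.945281982421875), 3.8895506858825684) [[514.0, -317.0], [516.0, -351.0], [566.0, -348.0], [563.0, -314.0]]
bottle 1110 [ 0.6681 -0.2304  0.1463] ((675.7073364257812, -231.31753540039062), (68.88148498535156, 68.23617553710938), 0.7093355059623718) [[641.0, -198.0], [642.0, -266.0], [711.0, -265.0], [710.0, -197.0]]
tape 5533 [0.6138 0.0279 0.3222] ((634.6467895507812, 67.52592468261719), (185.65988159179688, 151.7413787841797), 88.46754455566406) [[556.0, -23.0], [708.0, -27.0], [713.0, 158.0], [561.0, 162.0]]
tape2 8077 [0.6311 0.0213 0.3278] ((635.2161254882812, 59.16337966918945), (154.92735290527344, 198.01473999023438), 0.23886963725090027) [[557.0, 158.0], [558.0, -40.0], [713.0, -40.0], [712.0, 158.0]]
  return _methods._mean(a, axis=axis, dtype=dtype,
  ret = um.true_divide(
```

View pics/crop0.png

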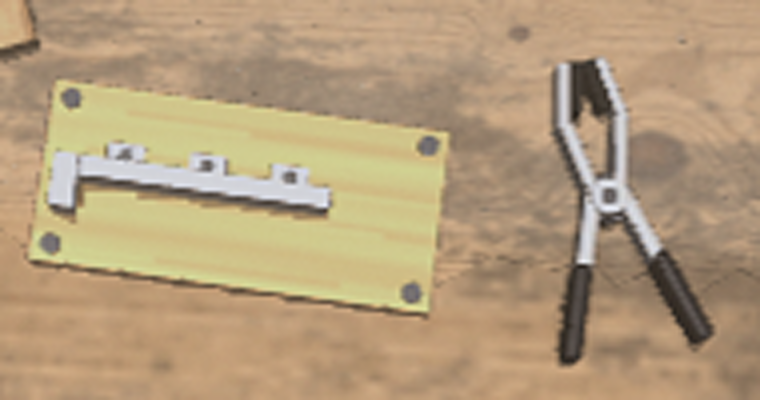

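```bash
cat >> h.py <<'E'
def go(p,th,base=None):
    """print shift(cm)+turn(deg) in tool axes to TCP p, tool x at world yaw th (tool down)"""
    s=env.get_state(); R0=rot(s['orientation'])
    T=R.from_euler('z',th,degrees=True)*R.from_euler('x',180,degrees=True)
    print('turn',(R0.inv()*T).as_rotvec(degrees=True).round(2),'shift',(R0.inv().apply(np.array(p)-s['tcp_pos'])*100).round(2))
def st():
    s=env.get_state(); x=rot(s['orientation']).apply([1,0,0])
    print(s['clock'],s['tcp_pos'].round(4),'yaw',np.degrees(np.arctan2(x[1],x[0])).round(2),'F',s['wrist_force'].round(1),'gap',s['finger_gap'],s['grip_force'],s['joint_pos'].round(2))
E
python3 - <<'E'
from h import *
np.set_printoptions(precision=1,suppress=True)
W=np.load('top0.npy')
# jig fit from fence box, report jig-frame clouds
a=np.radians(85.38); ex=np.array([np.cos(a),np.sin(a)]); ey=np.array([-ex[1],ex[0]])
C=np.array([484.5,-141.81]); O=C-6*ex-8*ey; print('O',O)
S=W[235:335,255:380].reshape(-1,3)*1000; S=S[np.isfinite(S[:,0])]
J=np.c_[(S[:,:2]-O)@ex,(S[:,:2]-O)@ey,S[:,2]]
m=(J[:,2]>7)&(J[:,2]<14)&(abs(J[:,1])<60)&(J[:,0]>-130)&(J[:,0]<95); r=cv2.minAreaRect(J[m,:2].astype(np.float32)); print('base (expect c -17.5,0, 195x90)',r, np.percentile(J[m,2],[10,50,90]))
for x in range(-60,64,4):
    q=J[(abs(J[:,0]-x)<2)&(J[:,1]<-8)&(J[:,1]>-15)]; print(x,np.round(q[:,2].max(),1) if len(q) else None,end='; ')
print()
P=lambda u,v:W[int(v),int(u)]*1000
for n,u,v in(('pivot',407.5,283.7),('lh end',398,321),('rh end',429,317),('tipL',396.5,251),('tipR',406,251.5)):print(n,P(u,v))
S=W[235:335,380:445].reshape(-1,3)*1000; S=S[(S[:,2]>16)&(S[:,2]<40)]
np.save('clamp.npy',S); m=S[:,:2]; 
for x in range(415,575,10):
    q=S[abs(S[:,0]-x)<5]; 
    if len(q): print(x,'y',q[:,1].min(),q[:,1].max(),'z',q[:,2].max())
go((.36,-.24,.2),23.3+85);
E
```

```text
O [ 492.  -148.4]
base (expect c -17.5,0, 195x90) ((-10.559730529785156, -6.490688323974609), (104.29466247558594, 209.2742919921875), 89.41448974609375) [ 9.1 11.6 13.4]
-60 17.1; -56 18.1; -52 16.2; -48 19.1; -44 16.8; -40 19.6; -36 17.7; -32 15.4; -28 13.6; -24 14.7; -20 14.7; -16 15.7; -12 13.9; -8 15.4; -4 17.1; 0 20.5; 4 19.7; 8 18.7; 12 13.0; 16 13.4; 20 14.6; 24 11.4; 28 13.4; 32 19.3; 36 21.4; 40 19.7; 44 18.6; 48 14.8; 52 14.7; 56 15.0; 60 13.5; 
pivot [ 497.6 -341.9   26.7]
lh end [ 424.7 -326.1   27. ]
rh end [ 435.6 -384.5   23.7]
tipL [ 559.5 -320.4   23.3]
tipR [ 560.6 -339.7   22.7]
415 y -330.2745234555363 -321.98353408886027 z 26.547209308212636
425 y -332.21933859683725 -320.78881385824513 z 29.560192382210193
435 y -392.024319549781 -321.45536651904627 z 30.41800741209255
445 y -388.8372755952695 -322.95750732427973 z 30.69227106669814
455 y -383.2659704708047 -323.396943430898 z 31.476718073347065
465 y -376.9390265231431 -325.0645765576567 z 31.22461345352212
475 y -370.5613923076398 -327.9643572145257 z 27.713727613988937
485 y -364.4597313279414 -328.1746036636533 z 27.802254412097493
495 y -357.8322706584751 -329.31469468266624 z 30.77699607793649
505 y -350.55869323805047 -325.657087171522 z 28.172629794774863
515 y -350.43399329419157 -320.88780933743647 z 27.64259070613906
525 y -350.25618414656867 -317.08329405975445 z 29.11139778169214
535 y -350.36438193171705 -315.9921085451399 z 28.777517063006684
545 y -347.6603136741615 -315.7973037098945 z 30.15150170841796
555 y -341.9135574646002 -315.05388671330223 z 30.575682864046662
565 y -339.73877450640634 -324.7101465283263 z 24.247213227986286
turn [ -0.1  -0.1 -85. ] shift [ 23.6 -21.2   3.1]
```

>>> carry_out([
  [[0, 0, -10.6], [3, -2.6, 0.4], 0],
  [[0, 0, -21.2], [6, -5.3, 0.8], 0],
  [[0, 0, -31.8], [9, -8, 1.2], 0],
  [[0, 0, -42.5], [12, -10.6, 1.6], 0],
  [[0, 0, -53], [15, -13.3, 2], 0],
  [[0, 0, -63.7], [18, -16, 2.4], 0],
  [[0, 0, -74.4], [21, -18.6, 2.8], 0],
  [[0, 0, -85], [23.6, -21.2, 3.1], 0],
])

```text
clock: 1.1
tcp_pos: [0.3606, -0.2386, 0.1999]
orientation: [-0.0, 0.583, 0.812, 0.0]
wrist_force: [0.4, -0.5, -0.4]
finger_gap: 0.0855
grip_force: 0.0
```

Run:
```python
from h import *
st(); go((.4227,.048,.1),-165.5)
```

```text
1.1 [ 0.3606 -0.2386  0.1999] yaw 108.67 F [ 0.4 -0.5 -0.4] gap 0.0854899765233213 0.0 [-0.77  0.05 -0.35  1.17  0.    0.47]
turn [ 1.000e-02 -3.000e-02 -8.583e+01] shift [25.16 15.06  9.99]
```

>>> carry_out([
  [[0, 0, -10.6], [3.2, 1.9, 1.2], 0],
  [[0, 0, -21.2], [6.3, 3.8, 2.4], 0],
  [[0, 0, -31.8], [9.5, 5.7, 3.7], 0],
  [[0, 0, -42.5], [12.6, 7.6, 5], 0],
  [[0, 0, -53], [15.8, 9.5, 6.2], 0],
  [[0, 0, -63.7], [19, 11.4, 7.5], 0],
  [[0, 0, -74.4], [22.1, 13.2, 8.8], 0],
  [[0, 0, -85.8], [25.2, 15.1, 10], 0],
])

```text
clock: 2.1
tcp_pos: [0.4243, 0.0478, 0.0996]
orientation: [-0.0, -0.12, 0.993, -0.0]
wrist_force: [-0.1, -0.8, 0.3]
finger_gap: 0.0854
grip_force: 0.0
```

Run:
```python
from h import *
st(); go((.4227,.048,.034),-165.5)
im,W=cloud('top'); save(cv2.resize(im[220:370,130:270],None,fx=4,fy=4),'strip1.png')
```

```text
2.1 [0.4243 0.0478 0.0996] yaw -166.19 F [-0.1 -0.8  0.3] gap 0.08539823629942578 0.0 [-0.08  0.12 -0.54  0.91 -0.   -0.32]
turn [-0.   -0.03 -0.69] shift [0.15 0.05 6.56]
```

View pics/strip1.png

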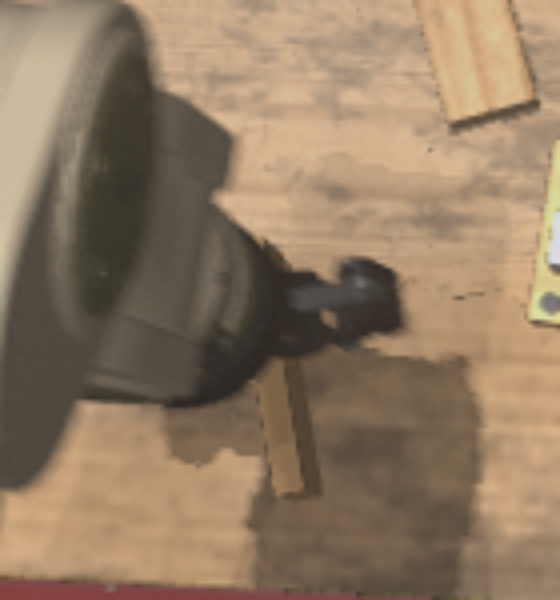

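The gripper straddles the strip, whose near end shows at (295,490) in the crop. I'll descend and grip.

>>> carry_out([
  [[0, 0, -0.7], [0.1, 0, 2.2], 0],
  [[0, 0, -0.7], [0.15, 0.05, 4.4], 0],
  [[0, 0, -0.7], [0.15, 0.05, 6.6], 0],
  [[0, 0, -0.7], [0.15, 0.05, 6.6], 0],
  [[0, 0, -0.7], [0.15, 0.05, 6.6], 255],
  [[0, 0, -0.7], [0.15, 0.05, 6.6], 255],
  [[0, 0, -0.7], [0.15, 0.05, 6.6], 255],
  [[0, 0, -0.7], [0.15, 0.05, 6.6], 255],
], force=40)

```text
clock: 3.15
tcp_pos: [0.4233, 0.0467, 0.0347]
orientation: [0.0, -0.123, 0.992, -0.0]
wrist_force: [0.5, -0.6, 1.9]
finger_gap: 0.0131
grip_force: 45.6
```

Run:
```python
from h import *
st()
```

```text
3.15 [0.4233 0.0467 0.0347] yaw -165.85 F [ 0.5 -0.6  1.9] gap 0.013109929617612032 45.58789014816284 [-0.08  0.2  -0.64  0.74 -0.   -0.33]
```

Run:
```python
from h import *
go((.4233,.0467,.11),-165.85); go((.472,-.152,.11),-94.6)
```

```text
turn [-0.02  0.05 -0.  ] shift [-0.   -0.01 -7.53]
turn [-4.000e-02  3.000e-02 -7.125e+01] shift [  0.13 -20.46  -7.53]
```

>>> carry_out([
  [[0, 0, 0], [0, 0, -3.5], 255],
  [[0, 0, -10], [0, -2.9, -7.5], 255],
  [[0, 0, -20], [0, -5.8, -7.5], 255],
  [[0, 0, -30], [0.1, -8.7, -7.5], 255],
  [[0, 0, -40.5], [0.1, -11.7, -7.5], 255],
  [[0, 0, -51], [0.1, -14.6, -7.5], 255],
  [[0, 0, -61.5], [0.1, -17.6, -7.5], 255],
  [[0, 0, -71.2], [0.1, -20.5, -7.5], 255],
])

```text
clock: 4.15
tcp_pos: [0.4722, -0.1532, 0.1093]
orientation: [-0.0, -0.68, 0.733, 0.0]
wrist_force: [0.0, 0.1, -1.0]
finger_gap: 0.0129
grip_force: 44.5
```

Run:
```python
from h import *
st(); go((.472,-.152,.051),-94.6)
im,W=cloud('side'); save(cv2.resize(im[170:320,200:350],None,fx=4,fy=4),'place1.png')
S=W[150:300,230:340].reshape(-1,3)
im,W=cloud('top'); save(cv2.resize(im[210:340,240:400],None,fx=4,fy=4),'place1t.png')
```

```text
4.15 [ 0.4722 -0.1532  0.1093] yaw -94.33 F [ 0.   0.1 -1. ] gap 0.012942718942213941 44.52015817165375 [-0.48  0.24 -0.37  0.97 -0.   -1.97]
turn [0.01 0.   0.27] shift [-0.12  0.03  5.83]
```

View pics/place1.png

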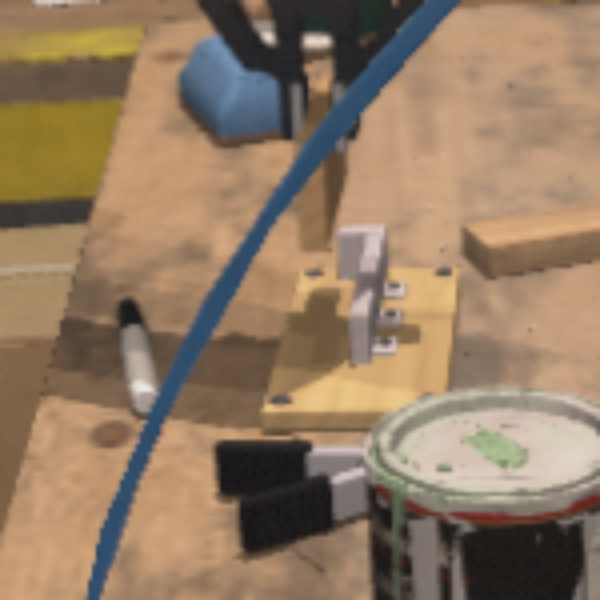

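The strip hangs upright at (318,170), on the stop side of the fence at (365,290). I'll lower it to just above the base.

>>> carry_out([
  [[0, 0, 0.2], [-0.1, 0, 1.5], 255],
  [[0, 0, 0.2], [-0.1, 0, 3], 255],
  [[0, 0, 0.2], [-0.1, 0, 4.5], 255],
  [[0, 0, 0.2], [-0.1, 0, 5.5], 255],
  [[0, 0, 0.2], [-0.1, 0, 5.9], 255],
  [[0, 0, 0.2], [-0.1, 0, 6.1], 255],
  [[0, 0, 0.2], [-0.1, 0, 6.1], 255],
  [[0, 0, 0.2], [-0.1, 0, 6.1], 255],
])

```text
clock: 5.25
tcp_pos: [0.4726, -0.1515, 0.0487]
orientation: [0.0, -0.677, 0.736, -0.0]
wrist_force: [0.8, -0.1, -1.4]
finger_gap: 0.0134
grip_force: 44.5
```

Run:
```python
from h import *
st(); go((.480,-.1474,.0475),-94.6)
```

```text
5.25 [ 0.4726 -0.1515  0.0487] yaw -94.85 F [ 0.8 -0.1 -1.4] gap 0.013377538587999631 44.522398710250854 [-0.47  0.3  -0.45  0.82 -0.   -1.96]
turn [-0.05 -0.03 -0.25] shift [-0.47 -0.7   0.12]
```

>>> carry_out([
  [[0, 0, 0], [0, -0.2, 0.1], 255],
  [[0, 0, 0], [0, -0.4, 0.1], 255],
  [[0, 0, 0], [0, -0.5, 0.1], 255],
  [[0, 0, 0], [0, -0.6, 0.1], 255],
  [[0, 0, 0], [0, -0.65, 0.1], 255],
  [[0, 0, 0], [0, -0.7, 0.1], 255],
  [[0, 0, 0], [0, -0.75, 0.1], 255],
  [[0, 0, 0], [0, -0.75, 0.1], 255],
])

```text
clock: 6.25
tcp_pos: [0.4797, -0.1519, 0.0473]
orientation: [-0.0, -0.677, 0.736, -0.0]
wrist_force: [-0.2, 0.4, -0.9]
finger_gap: 0.013
grip_force: 44.5
```

>>> carry_out([
  [[0, 0, 0], [-0.1, -0.05, 0], 255],
  [[0, 0, 0], [-0.2, -0.1, 0], 255],
  [[0, 0, 0], [-0.3, -0.15, 0], 255],
  [[0, 0, 0], [-0.35, -0.2, 0], 255],
  [[0, 0, 0], [-0.4, -0.2, 0], 255],
  [[0, 0, 0], [-0.45, -0.2, 0], 255],
  [[0, 0, 0], [-0.5, -0.2, 0], 255],
  [[0, 0, 0], [-0.5, -0.2, 0], 255],
])

```text
clock: 7.25
tcp_pos: [0.4805, -0.1472, 0.0468]
orientation: [-0.001, -0.676, 0.737, 0.001]
wrist_force: [-5.2, -2.8, -0.6]
finger_gap: 0.0133
grip_force: 44.6
```

>>> carry_out([
  [[0, 0, 0], [-0.05, 0, 0], 255],
  [[0, 0, 0], [-0.1, 0, 0], 255],
  [[0, 0, 0], [-0.15, 0, 0], 255],
  [[0, 0, 0], [-0.2, 0, 0], 255],
  [[0, 0, 0], [-0.2, 0, 0], 255],
  [[0, 0, 0], [-0.2, 0, 0.05], 255],
  [[0, 0, 0], [-0.2, 0, 0.1], 255],
  [[0, 0, 0], [-0.2, 0, 0.1], 255],
])

```text
clock: 8.25
tcp_pos: [0.4805, -0.1472, 0.0469]
orientation: [-0.003, -0.676, 0.737, -0.001]
wrist_force: [-10.3, -7.8, 7.3]
finger_gap: 0.0133
grip_force: 45.6
```

Run:
```python
from h import *
st()
im,W=cloud('top'); np.save('t2.npy',W)
a=np.radians(85.38); ex=np.array([np.cos(a),np.sin(a)]); ey=np.array([-ex[1],ex[0]]); O=np.array([492,-148.4])
S=W[235:340,250:385].reshape(-1,3)*1000; S=S[np.isfinite(S[:,0])]
J=np.c_[(S[:,:2]-O)@ex,(S[:,:2]-O)@ey,S[:,2]]
for z0,z1 in((35,45),(64,73)):
    m=(J[:,2]>z0)&(J[:,2]<z1)&(abs(J[:,0])<90)&(abs(J[:,1])<40); print(z0,m.sum(),J[m].min(0).round(1),J[m].max(0).round(1))
save(cv2.resize(im[230:330,250:380],None,fx=6,fy=6),'placed_t.png')
```

```text
8.25 [ 0.4805 -0.1472  0.0469] yaw -94.94 F [-10.3  -7.8   7.3] gap 0.013258492838133152 45.62980771064758 [-0.45  0.31 -0.44  0.82 -0.01 -1.94]
35 47 [-59.9  -4.5  35.5] [-28.8  19.9  44.3]
64 118 [-59.9   5.3  64. ] [-29.9  19.9  72.7]
```

View pics/placed_t.png

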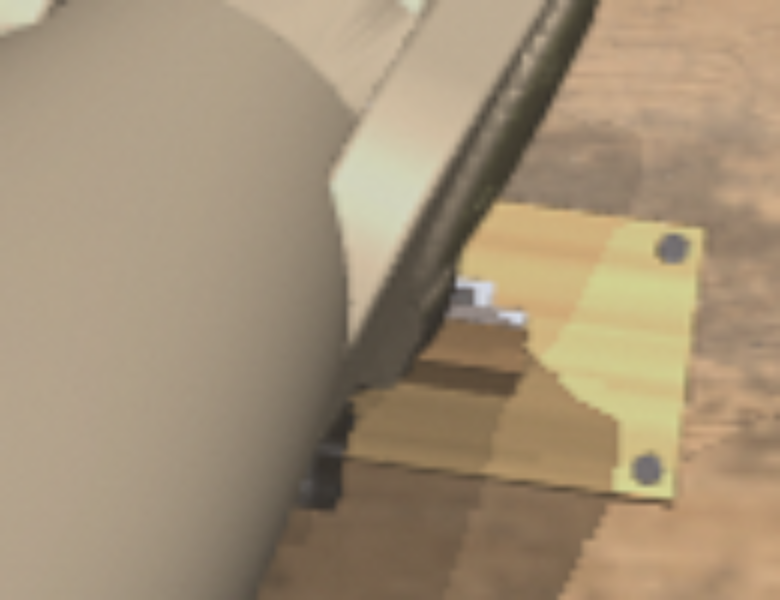

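The strip's free end sits flush with the fence end at (525,320), flat against the fence. The contact forces show it touching the fence, stop and base. Now I'll release and lift.

>>> carry_out([
  [[0, 0, 0], [0, 0, 0], 200],
  [[0, 0, 0], [0, 0, 0], 120],
  [[0, 0, 0], [0, 0, 0], 0],
  [[0, 0, 0], [0, 0, 0], 0],
  [[0, 0, 0], [0, 0, -2], 0],
  [[0, 0, 0], [0, 0, -5], 0],
  [[0, 0, 0], [0, 0, -9], 0],
  [[0, 0, 0], [0, 0, -13], 0],
])

```text
clock: 9.3
tcp_pos: [0.4822, -0.1448, 0.1774]
orientation: [0.0, -0.677, 0.736, 0.0]
wrist_force: [0.3, 0.7, 0.1]
finger_gap: 0.0855
grip_force: 0.0
```

Run:
```python
from h import *
st(); a=10.9
go((.4385,-.3535,.15),180+a); go((.4385,-.3535,.09),180+a)
im,W=cloud('top')
W=W*1000
m=(W[...,2]>60)&(W[...,2]<400); m[:,:400]=0; m[:200]=0; m[:,480:]=0
print('cable',[W[v,u].round(0).tolist() for v,u in np.argwhere(m)[::25]][-12:])
```

```text
9.3 [ 0.4822 -0.1448  0.1774] yaw -94.83 F [0.3 0.7 0.1] gap 0.08549082167313658 0.0 [-0.45  0.2  -0.24  1.13  0.   -1.94]
turn [1.000e-02 0.000e+00 7.427e+01] shift [21.16  2.59  2.73]
turn [1.000e-02 0.000e+00 7.427e+01] shift [21.16  2.59  8.73]
cable [[636.0, -451.0, 80.0], [637.0, -452.0, 64.0], [450.0, -439.0, 164.0], [439.0, -440.0, 160.0], [434.0, -436.0, 144.0], [429.0, -436.0, 142.0], [425.0, -438.0, 136.0], [419.0, -431.0, 122.0], [413.0, -428.0, 102.0], [408.0, -434.0, 100.0], [402.0, -430.0, 94.0], [396.0, -430.0, 80.0]]
```

Run:
```python
from h import *
W=np.load('top0.npy')*1000; im=cv2.cvtColor(cv2.imread('pics/top0.png'),cv2.COLOR_BGR2HSV)
m=(im[...,0]>100)&(im[...,0]<118)&(im[...,1]>120); m[:,:440]=0; m[365:]=0
P=W[m]; P=P[P[:,2]>20]; P=P[np.argsort(P[:,2])]
for lo in range(20,700,40):
    q=P[(P[:,2]>=lo)&(P[:,2]<lo+40)]
    if len(q): print(lo,len(q),np.median(q,0).round(0))
```

```text
140 5 [ 439. -443.  154.]
180 1 [ 458. -452.  186.]
260 6 [ 543. -476.  295.]
300 59 [ 567. -478.  323.]
340 47 [ 593. -476.  361.]
380 82 [ 617. -471.  407.]
420 138 [ 629. -471.  444.]
460 204 [ 640. -474.  481.]
500 276 [ 653. -479.  522.]
540 295 [ 665. -486.  558.]
```

>>> carry_out([
  [[0, 0, 10], [3, 0.3, 0], 0],
  [[0, 0, 20], [6, 0.6, 0], 0],
  [[0, 0, 30], [9, 1, 0], 0],
  [[0, 0, 40], [12, 1.4, 0], 0],
  [[0, 0, 50], [15, 1.8, 0.7], 0],
  [[0, 0, 60], [18, 2.2, 1.4], 0],
  [[0, 0, 70], [20.5, 2.5, 2.7], 0],
  [[0, 0, 74.3], [21.2, 2.6, 5.7], 0],
])

```text
clock: 10.35
tcp_pos: [0.4392, -0.3567, 0.1198]
orientation: [0.001, -0.092, 0.996, -0.002]
wrist_force: [0.2, -0.2, 0.4]
finger_gap: 0.0855
grip_force: 0.0
```

Run:
```python
from h import *
st(); go((.4385,-.3535,.003),190.9)
im,W=cloud('top'); save(cv2.resize(im[235:360,340:490],None,fx=5,fy=4.8),'clamp1.png')
# where tool points project
c=env.get_calibration('top')
s=env.get_state();Rt=rot(s['orientation'])
P=W[240:345,255:380].reshape(-1,3)*1000
a=np.radians(85.38); ex=np.array([np.cos(a),np.sin(a)]); ey=np.array([-ex[1],ex[0]]); O=np.array([492,-148.4])
J=np.c_[(P[:,:2]-O)@ex,(P[:,:2]-O)@ey,P[:,2]]; m=(J[:,2]>62)&(J[:,2]<74)&(abs(J[:,0])<70)&(abs(J[:,1])<40); print('strip',m.sum(),cv2.minAreaRect(J[m,:2].astype(np.float32)))
```

```text
10.35 [ 0.4392 -0.3567  0.1198] yaw -169.43 F [ 0.2 -0.2  0.4] gap 0.08550829175249519 0.0 [-0.82  0.35 -0.18  1.03 -0.   -1.01]
turn [-0.2   0.12 -0.33] shift [ 0.03  0.37 11.68]
strip 506 ((-0.16592788696289062, 12.430456161499023), (15.071310043334961, 119.85015106201172), 89.35955810546875)
```

View pics/clamp1.png

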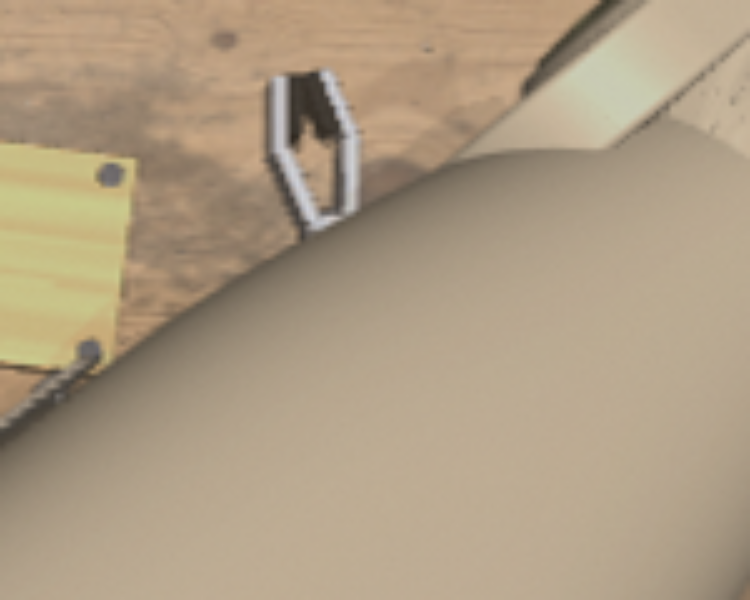

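>>> carry_out([
  [[-0.2, 0.1, -0.3], [0, 0.35, 1], 0],
  [[-0.2, 0.1, -0.3], [0, 0.35, 3.5], 0],
  [[-0.2, 0.1, -0.3], [0, 0.35, 6], 0],
  [[-0.2, 0.1, -0.3], [0, 0.35, 8], 0],
  [[-0.2, 0.1, -0.3], [0, 0.35, 9.5], 0],
  [[-0.2, 0.1, -0.3], [0, 0.35, 10.8], 0],
  [[-0.2, 0.1, -0.3], [0, 0.35, 11.6], 0],
  [[-0.2, 0.1, -0.3], [0, 0.35, 11.6], 0],
])

```text
clock: 11.4
tcp_pos: [0.4376, -0.3504, 0.0029]
orientation: [-0.001, -0.097, 0.995, 0.002]
wrist_force: [0.7, 0.7, 0.8]
finger_gap: 0.0855
grip_force: 0.0
```

Run:
```python
from h import *
st(); go((.4387,-.3532,.003),190.9)
```

```text
11.4 [ 0.4376 -0.3504  0.0029] yaw -168.84 F [0.7 0.7 0.8] gap 0.08549500472231646 0.0 [-0.82  0.46 -0.34  0.78  0.   -1.01]
turn [ 0.23 -0.12  0.26] shift [-0.05 -0.29 -0.01]
```

>>> carry_out([
  [[0, 0, 0], [0, -0.25, 0], 0],
  [[0, 0, 0], [0, -0.25, 0], 60],
  [[0, 0, 0], [0, -0.25, 0], 90],
  [[0, 0, 0], [0, -0.25, 0], 120],
  [[0, 0, 0], [0, -0.25, 0], 150],
  [[0, 0, 0], [0, -0.25, 0], 180],
  [[0, 0, 0], [0, -0.25, 0], 220],
  [[0, 0, 0], [0, -0.25, 0], 255],
], force=45)

```text
clock: 12.4
tcp_pos: [0.4401, -0.3547, 0.0067]
orientation: [0.001, -0.097, 0.995, -0.0]
wrist_force: [-1.8, 2.0, 17.7]
finger_gap: 0.0229
grip_force: 44.1
```

>>> carry_out([
  [[0, 0, 0], [0, 0, 0], 255],
  [[0, 0, 0], [0, 0, 0], 255],
  [[0, 0, 0], [0, 0, -1], 255],
  [[0, 0, 0], [0, 0, -2.5], 255],
  [[0, 0, 0], [0, 0, -4], 255],
  [[0, 0, 0], [0, 0, -5], 255],
  [[0, 0, 0], [0, 0, -5], 255],
  [[0, 0, 0], [0, 0, -5], 255],
])

```text
clock: 13.4
tcp_pos: [0.4382, -0.3531, 0.053]
orientation: [-0.001, -0.097, 0.995, 0.002]
wrist_force: [0.1, -0.5, -0.7]
finger_gap: 0.0224
grip_force: 44.8
```

Run:
```python
from h import *
st()
im,W=cloud('top'); save(cv2.resize(im[225:345,340:490],None,fx=5,fy=5),'clamp2.png')
S=W[225:345,370:430].reshape(-1,3)*1000; S=S[(S[:,2]>55)&(S[:,2]<95)]
for x in range(455,580,8):
    q=S[abs(S[:,0]-x)<4]
    if len(q): print(x,len(q),'y',q[:,1].min().round(1),q[:,1].max().round(1),'gap',np.sort(q[:,1]).round(0)[[0,len(q)//4,len(q)//2,3*len(q)//4]],'z',np.percentile(q[:,2],[10,50,90]).round(1))
```

```text
13.4 [ 0.4382 -0.3531  0.053 ] yaw -168.85 F [ 0.1 -0.5 -0.7] gap 0.02239749156486377 44.81449842453003 [-0.82  0.41 -0.27  0.89  0.   -1.02]
495 18 y -338.9 -327.8 gap [-339. -335. -331. -330.] z [59.8 67.7 72.6]
503 65 y -351.7 -321.4 gap [-352. -341. -334. -328.] z [66.8 70.  73.2]
511 69 y -355.1 -314.8 gap [-355. -346. -337. -321.] z [61.8 68.7 71.4]
519 54 y -356.6 -308.6 gap [-357. -351. -318. -313.] z [58.6 68.8 72.4]
527 45 y -360.2 -303.5 gap [-360. -355. -313. -307.] z [62.5 68.2 71.2]
535 56 y -362.9 -301.0 gap [-363. -356. -312. -305.] z [61.9 69.1 71.2]
543 74 y -362.5 -298.3 gap [-362. -357. -349. -305.] z [63.4 69.1 71.8]
551 67 y -362.9 -296.1 gap [-363. -354. -349. -303.] z [64.6 69.2 72.2]
559 40 y -360.2 -304.7 gap [-360. -356. -352. -348.] z [66.1 68.7 72.4]
567 11 y -360.0 -348.2 gap [-360. -358. -355. -349.] z [62.5 68.8 70.9]
```

View pics/clamp2.png

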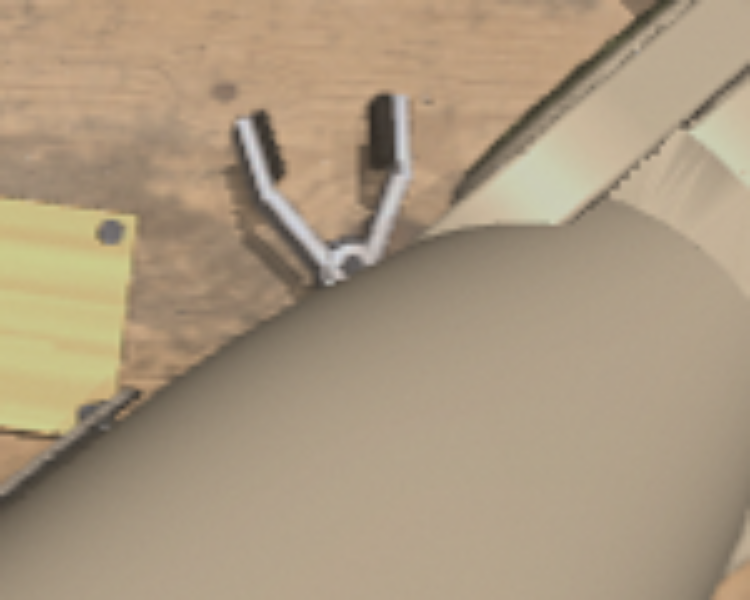

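The clamp is lifted level with its jaws open: pivot at (348,262), inner tips at about (265,113) and (378,95) in the crop. Next I'll check its axis and compute the approach.

```bash
cat >> h.py <<'E'
def ray(name,u,v,z):
    c=env.get_calibration(name); K=np.array([[c['fx'],0,c['cx']],[0,c['fy'],c['cy']],[0,0,1.]])
    x,y=cv2.undistortPoints(np.array([[[u,v]]],float),K,np.array(c['D'],float)).ravel()
    d=rot(c['orientation']).apply([x,-y,-1]); o=np.array(c['origin']); return (o+d*(z-o[2])/d[2])*1000
E
python3 - <<'E'
from h import *
np.set_printoptions(precision=1,suppress=True)
s=env.get_state(); R0=rot(s['orientation']); T=s['tcp_pos']*1000
for n,u,v in(('pivot',348,262),('tipLouter',241,117),('tipRouter',404,97),('tipLin',265,113),('tipRin',376,97),('Lbend',265,192),('Rbend',407,172)):
    p=ray('top',340+u/5,225+v/5,.070); print(n,p,'fwd,lat',R0.inv().apply(p-T)[:2]*[-1,-1])
go((.4678,-.3611,.12),-94.6)
E
```

```text
pivot [ 501.3 -339.6   70. ] fwd,lat [64.6 -0.9]
tipLouter [ 553.6 -299.4   70. ] fwd,lat [123.7 -30.2]
tipRouter [ 564.2 -359.4   70. ] fwd,lat [122.5  30.7]
tipLin [ 555.6 -308.2   70. ] fwd,lat [123.9 -21.2]
tipRin [ 563.7 -349.1   70. ] fwd,lat [124.   20.4]
Lbend [ 525.8 -308.8   70. ] fwd,lat [ 94.6 -26.4]
Rbend [ 536.  -360.8   70. ] fwd,lat [94.5 26.6]
turn [  0.3   0.1 -74.2] shift [-2.7 -1.4 -6.7]
```

>>> carry_out([
  [[0, 0, 0], [0, 0, -3], 255],
  [[0, 0, -10.5], [-0.4, -0.2, -6], 255],
  [[0, 0, -21], [-0.8, -0.4, -6.7], 255],
  [[0, 0, -31.5], [-1.2, -0.6, -6.7], 255],
  [[0, 0, -42], [-1.6, -0.8, -6.7], 255],
  [[0, 0, -52.7], [-2, -1, -6.7], 255],
  [[0, 0, -63.4], [-2.4, -1.2, -6.7], 255],
  [[0, 0, -74.1], [-2.7, -1.4, -6.7], 255],
])

```text
clock: 14.45
tcp_pos: [0.4676, -0.3617, 0.1193]
orientation: [0.0, -0.679, 0.734, 0.003]
wrist_force: [-0.1, 1.0, -1.7]
finger_gap: 0.0226
grip_force: 44.8
```

>>> carry_out([
  [[0, 0, 0], [0, 0, 1], 255],
  [[0, 0, 0], [0, 0, 3], 255],
  [[0, 0, 0], [0, 0, 4.5], 255],
  [[0, 0, 0], [0, 0, 6], 255],
  [[0, 0, 0], [0, 0, 7], 255],
  [[0, 0, 0], [0, 0, 7.5], 255],
  [[0, 0, 0], [0, 0, 7.5], 255],
  [[0, 0, 0], [0, 0, 7.5], 255],
])

```text
clock: 15.45
tcp_pos: [0.4679, -0.3622, 0.0458]
orientation: [0.0, -0.677, 0.736, 0.001]
wrist_force: [-0.2, -0.4, -1.5]
finger_gap: 0.0225
grip_force: 44.8
```

Run:
```python
from h import *
np.set_printoptions(precision=1,suppress=True)
st(); go((.4678,-.3611,.028),-94.6)
im,W=cloud('top'); b=im[230:350,270:430]; save(cv2.resize(b,None,fx=5,fy=5),'app1.png')
im,W=cloud('side'); save(im,'app1s.png'); np.save('s2.npy',W)
```

```text
15.45 [ 0.5 -0.4  0. ] yaw -94.75 F [-0.2 -0.4 -1.5] gap 0.022467104310894017 44.84809935092926 [-0.8  0.5 -0.2  0.9  0.  -2.3]
turn [ 0.1  0.1 -0.1] shift [-0.1  0.   1.8]
```

View pics/app1.png

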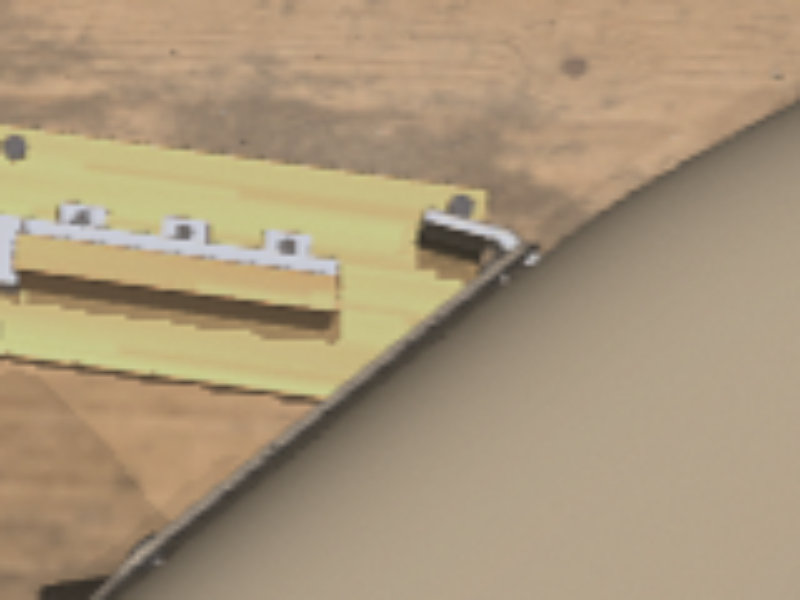

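The near jaw's tip is at (425,212). The fence end is at (337,262), and the last foot spans (265..312, 240), which is under where the pad will go.

Run:
```python
from h import *
np.set_printoptions(precision=1,suppress=True)
a=np.radians(85.38); ex=np.array([np.cos(a),np.sin(a)]); ey=np.array([-ex[1],ex[0]]); O=np.array([492,-148.4])
def j(n,u,v,z):
    p=ray('top',270+u/5,230+v/5,z)[:2]-O; print(n,p@ex,p@ey)
j('jaw outer tip',425,211,.064); j('jaw inner tip',418,232,.064)
j('footL',265,240,.015); j('footR',311,242,.015); j('footback',270,230,.015);j('fence end back',338,262,.04);j('strip end front',336,313,.068)
j('strip end back', 338,276,.068)
W=np.load('s2.npy')*1000; S=W.reshape(-1,3); S=S[np.isfinite(S[:,0])]
J=np.c_[(S[:,:2]-O)@ex,(S[:,:2]-O)@ey,S[:,2]]
m=(J[:,0]>-215)&(J[:,0]<-80)&(abs(J[:,1]-7)<38)&(J[:,2]>15)&(J[:,2]<75)
Q=J[m]; print(len(Q))
for x in range(-210,-80,15):
    q=Q[abs(Q[:,0]-x)<7.5]
    if len(q)>3: print(x,len(q),'y',np.percentile(q[:,1],[2,98]),'z',np.percentile(q[:,2],[2,50,98]))
```

```text
jaw outer tip -90.08615419394202 -22.21905461658596
jaw inner tip -88.41951995190801 -14.071132996268137
footL -32.983180323526604 -11.658129875319213
footR -50.67451672558862 -13.205895455300151
footback -34.409137613567566 -15.786088162757611
fence end back -61.19464023673844 -2.8851244930238944
strip end front -61.900105532833535 20.338656660439995
strip end back -60.990722838557325 6.686708060968611
270
-210 38 y [-16.5  19.5] z [53.4 65.4 74. ]
-195 33 y [ 1.  19.1] z [44.  64.3 66.9]
-180 18 y [ 2.1 17.7] z [45.2 62.  64.8]
-165 53 y [ 2.4 18.2] z [43.2 61.2 65.8]
-150 36 y [ 4.2 23.7] z [50.6 63.6 66.5]
-135 42 y [-15.3  29.7] z [43.8 57.  64.9]
-120 22 y [-20.3  30.6] z [40.8 53.1 65. ]
-105 20 y [-16.4  31.1] z [31.9 63.9 65.5]
-90 8 y [-17.7  30.9] z [62.3 64.1 65.9]
```

```bash
python3 -c "
import cv2;a=cv2.imread('pics/app1s.png');cv2.imwrite('pics/app1sc.png',cv2.resize(a[200:330,220:350],None,fx=4.5,fy=4.5,interpolation=cv2.INTER_CUBIC))"
```

```text
(no output)
```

View pics/app1sc.png

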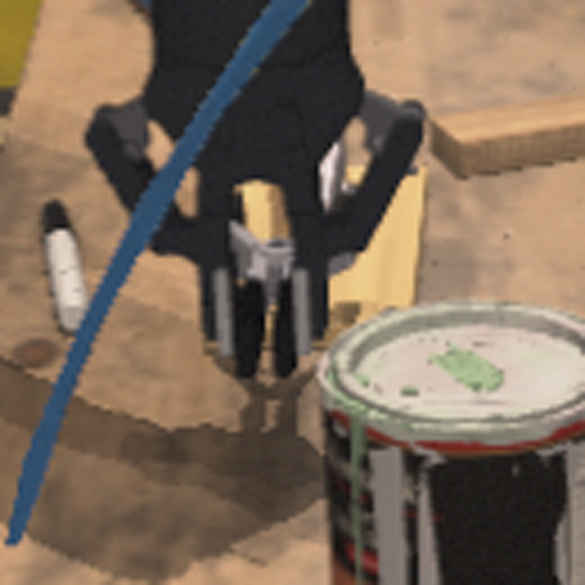

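>>> carry_out([
  [[0, 0, 0], [0, 0, 1], 255],
  [[0, 0, 0], [0, 0, 1.8], 255],
  [[0, 0, 0], [-0.5, 0, 1.8], 255],
  [[0, 0, 0], [-1.2, 0, 1.8], 255],
  [[0, 0, 0], [-1.8, 0, 1.8], 255],
  [[0, 0, 0], [-2.4, 0, 1.8], 255],
  [[0, 0, 0], [-3, 0, 1.8], 255],
  [[0, 0, 0], [-3, 0, 1.8], 255],
])

```text
clock: 16.55
tcp_pos: [0.4701, -0.3313, 0.0274]
orientation: [0.0, -0.677, 0.736, 0.002]
wrist_force: [-1.0, -0.5, -1.6]
finger_gap: 0.0222
grip_force: 44.8
```

Run:
```python
from h import *
np.set_printoptions(precision=4,suppress=True)
st()
im,W=cloud('top'); save(cv2.resize(im[230:330,270:400],None,fx=6,fy=6,interpolation=cv2.INTER_CUBIC),'app2.png')
```

```text
16.55 [ 0.4701 -0.3313  0.0274] yaw -94.71 F [-1.  -0.5 -1.6] gap 0.022220194627211188 44.84311401844025 [-0.75  0.46 -0.27  0.85  0.   -2.24]
```

View pics/app2.png

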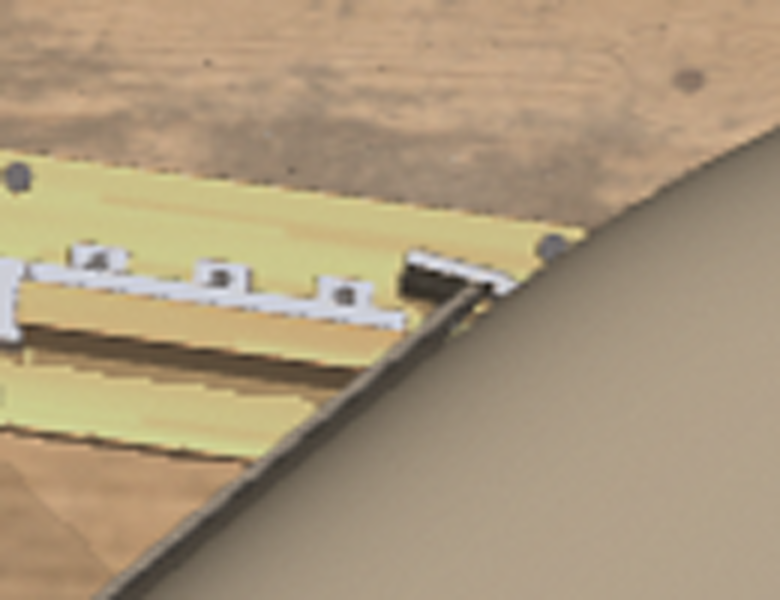

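The jaw's pad tip at (405,285) is level with the fence end at (405,318), with about 6 mm of clearance. That was my 11th view, one over the limit of 10, so I won't view any more and will rely on numbers.

>>> carry_out([
  [[0, 0, 0], [-0.4, 0, 0], 255],
  [[0, 0, 0], [-0.9, 0, 0], 255],
  [[0, 0, 0], [-1.4, 0, 0], 255],
  [[0, 0, 0], [-1.9, 0, 0], 255],
  [[0, 0, 0], [-2.4, 0, 0], 255],
  [[0, 0, 0], [-2.8, 0, 0], 255],
  [[0, 0, 0], [-2.8, 0, 0], 255],
  [[0, 0, 0], [-2.8, 0, 0], 255],
])

```text
clock: 17.6
tcp_pos: [0.4724, -0.304, 0.0274]
orientation: [0.0, -0.677, 0.736, 0.002]
wrist_force: [-0.1, -0.5, -1.3]
finger_gap: 0.0222
grip_force: 44.8
```

>>> carry_out([
  [[0, 0, 0], [0, 0, 0.1], 255],
  [[0, 0, 0], [0, 0, 0.2], 255],
  [[0, 0, 0], [0, 0, 0.2], 255],
  [[0, 0, 0], [0, 0, 0.25], 255],
  [[0, 0, 0], [0, 0, 0.25], 255],
  [[0, 0, 0], [0, 0, 0.3], 255],
  [[0, 0, 0], [0, 0, 0.3], 255],
  [[0, 0, 0], [0, 0, 0.3], 255],
])

```text
clock: 18.6
tcp_pos: [0.4723, -0.3039, 0.0244]
orientation: [0.0, -0.677, 0.736, 0.002]
wrist_force: [0.5, 0.5, -1.1]
finger_gap: 0.022
grip_force: 44.8
```

Run:
```python
from h import *
st()
im,W=cloud('top'); np.save('t3.npy',W); save(im,'t3.png'); W=W*1000
a=np.radians(85.38); ex=np.array([np.cos(a),np.sin(a)]); ey=np.array([-ex[1],ex[0]]); O=np.array([492,-148.4])
S=W[235:340,250:400].reshape(-1,3); J=np.c_[(S[:,:2]-O)@ex,(S[:,:2]-O)@ey,S[:,2]]
m=(J[:,2]>62)&(J[:,2]<74)&(abs(J[:,0])<70)&(J[:,1]>0)&(J[:,1]<30); print('strip',m.sum(),cv2.minAreaRect(J[m,:2].astype(np.float32)))
m=(J[:,2]>34)&(J[:,2]<55)&(J[:,0]<-15)&(J[:,0]>-130)&(J[:,1]<-7)&(J[:,1]>-40); print('jaw',m.sum(),np.percentile(J[m],[2,50,98],axis=0).round(1).tolist())
```

```text
18.6 [ 0.4723 -0.3039  0.0244] yaw -94.75 F [ 0.5  0.5 -1.1] gap 0.021975128386604495 44.84368443489075 [-0.72  0.44 -0.31  0.83  0.   -2.2 ]
strip 326 ((11.948833465576172, 12.383537292480469), (14.831744194030762, 95.39187622070312), 89.95181274414062)
jaw 78 [[-54.3, -23.0, 36.9], [-40.9, -17.4, 41.4], [-30.2, -11.3, 45.9]]
```

>>> carry_out([
  [[0, 0, 0], [0, 0, 0.05], 255],
  [[0, 0, 0], [0, 0, 0.1], 255],
  [[0, 0, 0], [0, 0, 0.1], 255],
  [[0, 0, 0], [0, 0, 0.15], 255],
  [[0, 0, 0], [0, 0, 0.15], 255],
  [[0, 0, 0], [0, 0, 0.15], 255],
  [[0, 0, 0], [0, 0, 0.15], 255],
  [[0, 0, 0], [0, 0, 0.15], 255],
])

```text
clock: 19.65
tcp_pos: [0.4724, -0.304, 0.0229]
orientation: [0.0, -0.677, 0.736, 0.002]
wrist_force: [-0.2, 0.6, -1.6]
finger_gap: 0.0224
grip_force: 44.8
```

>>> carry_out([
  [[0, 0, 0], [0, 0, 0.05], 255],
  [[0, 0, 0], [0, 0, 0.1], 255],
  [[0, 0, 0], [0, 0, 0.1], 255],
  [[0, 0, 0], [0, 0, 0.15], 255],
  [[0, 0, 0], [0, 0, 0.15], 255],
  [[0, 0, 0], [0, 0, 0.2], 255],
  [[0, 0, 0], [0, 0, 0.2], 255],
  [[0, 0, 0], [0, 0, 0.2], 255],
])

```text
clock: 20.65
tcp_pos: [0.4723, -0.3039, 0.0209]
orientation: [0.0, -0.677, 0.736, 0.002]
wrist_force: [-0.8, -0.6, -2.9]
finger_gap: 0.0226
grip_force: 44.8
```

Run:
```python
from h import *
a=np.radians(85.38); ex=np.array([np.cos(a),np.sin(a)]); ey=np.array([-ex[1],ex[0]]); O=np.array([492,-148.4])
W=np.nanmean([cloud('top')[1] for _ in range(4)],0)*1000
S=W[235:340,250:420].reshape(-1,3); J=np.c_[(S[:,:2]-O)@ex,(S[:,:2]-O)@ey,S[:,2]]; J=J[np.isfinite(J[:,0])]
def b(n,x0,x1,y0,y1,z0,z1):
    m=(J[:,0]>x0)&(J[:,0]<x1)&(J[:,1]>y0)&(J[:,1]<y1)&(J[:,2]>z0)&(J[:,2]<z1); print(n,m.sum(),np.percentile(J[m],[5,25,50,75,95],axis=0).round(1).tolist() if m.sum() else '')
b('fence',-25,55,-3,3,30,50); b('strip',-25,55,7,17,58,78); b('base',-25,60,-40,-20,0,25)
for x in range(-90,-25,6): b('jaw%d'%x,x,x+6,-32,-5,26,60)
b('foot0',-6,6,-15,-8,5,30); b('foot1',34,46,-15,-8,5,30)
st()
```

```text
fence 94 [[-19.2, -2.8, 38.8], [-4.7, -2.1, 39.6], [15.7, -0.9, 40.4], [34.4, 0.1, 41.0], [50.1, 1.0, 41.8]]
strip 214 [[-12.9, 7.5, 66.6], [1.0, 9.4, 67.5], [18.8, 12.0, 68.2], [36.2, 14.5, 68.9], [50.9, 16.6, 69.6]]
base 437 [[-20.5, -38.9, 10.3], [-3.8, -34.9, 11.4], [17.5, -29.9, 12.1], [38.6, -25.1, 12.8], [55.1, -21.2, 14.0]]
jaw-90 0 
jaw-84 0 
jaw-78 0 
jaw-72 0 
jaw-66 0 
jaw-60 3 [[-56.0, -20.8, 36.2], [-55.3, -20.8, 36.6], [-54.4, -20.7, 37.1], [-54.4, -19.6, 37.9], [-54.3, -18.6, 38.6]]
jaw-54 12 [[-52.7, -21.9, 36.6], [-51.3, -20.0, 36.9], [-50.4, -18.0, 37.9], [-49.0, -16.5, 38.4], [-48.5, -15.0, 40.0]]
jaw-48 23 [[-47.4, -21.2, 29.0], [-46.3, -18.9, 36.9], [-44.8, -15.3, 38.2], [-43.3, -11.5, 38.8], [-42.4, -10.8, 39.6]]
jaw-42 19 [[-41.6, -22.3, 37.1], [-40.7, -20.1, 37.6], [-39.2, -16.6, 38.2], [-37.7, -14.2, 38.8], [-36.8, -12.3, 39.7]]
jaw-36 23 [[-35.7, -23.7, 34.0], [-34.5, -20.5, 36.7], [-33.1, -17.2, 38.1], [-31.6, -13.7, 39.2], [-30.3, -12.5, 40.1]]
jaw-30 1 [[-29.8, -17.2, 37.8], [-29.8, -17.2, 37.8], [-29.8, -17.2, 37.8], [-29.8, -17.2, 37.8], [-29.8, -17.2, 37.8]]
foot0 21 [[-5.7, -14.4, 14.6], [-3.5, -13.1, 14.8], [-0.0, -11.4, 15.7], [2.5, -10.1, 16.7], [4.4, -8.7, 18.4]]
foot1 18 [[35.3, -14.1, 14.8], [37.2, -13.2, 15.4], [40.0, -11.5, 16.0], [42.9, -10.1, 16.7], [45.0, -9.5, 17.7]]
20.85 [ 0.4723 -0.3039  0.0209] yaw -94.75 F [ 0.5 -0.1 -0.9] gap 0.022149628211339027 44.843682646751404 [-0.72  0.44 -0.31  0.82  0.   -2.2 ]
```

>>> carry_out([
  [[0, 0, 0], [0, 0, 0], 180],
  [[0, 0, 0], [0, 0, 0.05], 170],
  [[0, 0, 0], [0, 0, 0.1], 160],
  [[0, 0, 0], [0, 0, 0.15], 150],
  [[0, 0, 0], [0, 0, 0.2], 142],
  [[0, 0, 0], [0, 0, 0.2], 135],
  [[0, 0, 0], [0, 0, 0.2], 128],
  [[0, 0, 0], [0, 0, 0.2], 120],
])

```text
clock: 21.85
tcp_pos: [0.4723, -0.3039, 0.0189]
orientation: [0.0, -0.677, 0.736, 0.002]
wrist_force: [-0.0, 1.1, 0.1]
finger_gap: 0.045
grip_force: 0.0
```

```bash
cat > chk.py <<'E'
from h import *
a=np.radians(85.38); ex=np.array([np.cos(a),np.sin(a)]); ey=np.array([-ex[1],ex[0]]); O=np.array([492,-148.4])
W=np.nanmean([cloud('top')[1] for _ in range(3)],0)*1000
S=W[225:360,250:440].reshape(-1,3); J=np.c_[(S[:,:2]-O)@ex,(S[:,:2]-O)@ey,S[:,2]]; J=J[np.isfinite(J[:,0])]
def b(n,x0,x1,y0,y1,z0,z1):
    m=(J[:,0]>x0)&(J[:,0]<x1)&(J[:,1]>y0)&(J[:,1]<y1)&(J[:,2]>z0)&(J[:,2]<z1); print(n,m.sum(),np.percentile(J[m],[5,50,95],axis=0).round(1).tolist() if m.sum() else '')
m=(J[:,2]>62)&(J[:,2]<74)&(abs(J[:,0])<70)&(J[:,1]>0)&(J[:,1]<30); print('strip',m.sum(),cv2.minAreaRect(J[m,:2].astype(np.float32)))
for x in range(-180,-20,10): b('-y side %d'%x,x,x+10,-32,-5,22,60); b('  +y side %d'%x,x,x+10,21,45,22,60)
st()
E
python3 chk.py
```

```text
strip 330 ((11.911312103271484, 12.10287094116211), (14.339750289916992, 95.25492095947266), 89.5936279296875)
-y side -180 0 
  +y side -180 0 
-y side -170 0 
  +y side -170 0 
-y side -160 0 
  +y side -160 0 
-y side -150 0 
  +y side -150 0 
-y side -140 0 
  +y side -140 0 
-y side -130 0 
  +y side -130 0 
-y side -120 0 
  +y side -120 0 
-y side -110 0 
  +y side -110 0 
-y side -100 0 
  +y side -100 0 
-y side -90 0 
  +y side -90 0 
-y side -80 0 
  +y side -80 0 
-y side -70 0 
  +y side -70 0 
-y side -60 1 [[-51.2, -14.2, 38.1], [-51.2, -14.2, 38.1], [-51.2, -14.2, 38.1]]
  +y side -60 0 
-y side -50 21 [[-47.7, -15.8, 33.9], [-43.9, -11.9, 36.1], [-40.9, -5.4, 37.9]]
  +y side -50 0 
-y side -40 16 [[-39.8, -16.1, 33.1], [-33.4, -13.5, 34.8], [-30.2, -8.5, 37.4]]
  +y side -40 0 
-y side -30 1 [[-29.1, -7.9, 35.4], [-29.1, -7.9, 35.4], [-29.1, -7.9, 35.4]]
  +y side -30 0 
22.0 [ 0.4723 -0.304   0.019 ] yaw -94.75 F [-0.5  0.1 -0.4] gap 0.04495531170703178 0.0 [-0.72  0.44 -0.32  0.81  0.   -2.2 ]
```

>>> carry_out([
  [[0, 0, 0], [0, 0, 0], 80],
  [[0, 0, 0], [0, 0, 0], 40],
  [[0, 0, 0], [0, 0, 0], 0],
  [[0, 0, 0], [0, 0, 0], 0],
  [[0, 0, 0], [0, 0, -1.5], 0],
  [[0, 0, 0], [0, 0, -4], 0],
  [[0, 0, 0], [0, 0, -8], 0],
  [[0, 0, 0], [0, 0, -13], 0],
])

```text
clock: 23.0
tcp_pos: [0.4721, -0.3039, 0.1504]
orientation: [0.0, -0.677, 0.736, 0.002]
wrist_force: [0.2, -1.0, -0.2]
finger_gap: 0.0856
grip_force: 0.0
```

>>> carry_out([
  [[0, 0, 0], [0, 3, -2], 0],
  [[0, 0, 0], [4, 5, -4], 0],
  [[0, 0, 0], [8, 6, -6], 0],
  [[0, 0, 0], [12, 6, -6], 0],
  [[0, 0, 0], [16, 7, -6], 0],
  [[0, 0, 0], [20, 8, -6], 0],
  [[0, 0, 0], [20, 8, -6], 0],
  [[0, 0, 0], [20, 8, -6], 0],
])

```text
clock: 24.0
tcp_pos: [0.3764, -0.4968, 0.209]
orientation: [0.0, -0.677, 0.736, 0.002]
wrist_force: [0.6, 0.3, 0.9]
finger_gap: 0.0854
grip_force: 0.0
```

```bash
python3 chk.py
python3 - <<'E'
from h import *
im,W=cloud('top'); S=W[150:215,335:375].reshape(-1,3); print('bottle max z',np.nanmax(S[:,2]).round(3))
E
```

```text
strip 516 ((-0.29576873779296875, 12.347533226013184), (14.223069190979004, 119.71261596679688), 89.66841125488281)
-y side -180 5 [[-171.5, -12.1, 33.4], [-170.7, -8.5, 38.7], [-170.3, -6.1, 42.7]]
  +y side -180 3 [[-171.1, 23.8, 36.3], [-170.7, 25.3, 38.2], [-170.5, 26.7, 39.1]]
-y side -170 22 [[-169.0, -12.3, 36.8], [-165.3, -8.8, 40.0], [-161.3, -5.5, 41.2]]
  +y side -170 29 [[-169.1, 22.1, 26.7], [-164.7, 26.6, 39.6], [-160.9, 29.8, 41.5]]
-y side -160 23 [[-159.7, -12.1, 37.5], [-155.9, -8.4, 39.9], [-150.3, -5.2, 41.4]]
  +y side -160 29 [[-159.8, 21.8, 24.4], [-155.6, 26.0, 39.2], [-151.6, 29.0, 40.9]]
-y side -150 14 [[-148.5, -11.3, 37.0], [-145.5, -8.2, 39.5], [-140.9, -5.5, 41.0]]
  +y side -150 27 [[-149.8, 21.4, 28.3], [-145.8, 25.1, 39.5], [-140.5, 27.3, 41.9]]
-y side -140 11 [[-139.0, -10.2, 36.9], [-135.3, -7.6, 38.8], [-132.5, -5.7, 40.7]]
  +y side -140 19 [[-139.0, 21.2, 25.1], [-134.8, 24.7, 38.3], [-131.1, 26.2, 40.9]]
-y side -130 9 [[-129.7, -7.2, 35.3], [-126.4, -6.7, 36.1], [-121.4, -5.1, 40.1]]
  +y side -130 15 [[-129.5, 21.7, 23.2], [-126.0, 22.9, 34.
[... 829 characters left out ...]
e -60 26 [[-59.7, 22.2, 26.5], [-54.1, 28.2, 34.8], [-50.5, 31.4, 37.2]]
-y side -50 31 [[-49.5, -15.9, 33.6], [-44.6, -10.8, 35.9], [-40.5, -5.7, 38.5]]
  +y side -50 36 [[-49.2, 21.2, 27.2], [-44.7, 26.6, 35.7], [-40.6, 31.3, 38.4]]
-y side -40 30 [[-39.4, -15.6, 33.3], [-34.7, -11.1, 35.9], [-30.4, -6.2, 37.8]]
  +y side -40 32 [[-39.4, 22.1, 31.1], [-35.2, 27.3, 34.8], [-30.8, 31.3, 36.8]]
-y side -30 2 [[-29.4, -7.5, 33.7], [-29.3, -6.9, 35.2], [-29.2, -6.3, 36.8]]
  +y side -30 5 [[-29.9, 21.4, 34.0], [-29.5, 25.1, 36.2], [-29.0, 28.0, 37.9]]
24.15 [ 0.377  -0.4961  0.2091] yaw -94.67 F [ 1.   0.5 -0. ] gap 0.08497818630540227 0.0 [-1.05  0.42  0.14  1.3  -0.   -2.54]
bottle max z 0.17
```

>>> carry_out([
  [[0, 0, 0], [0.5, 2, -0.5], 0],
  [[0, 0, 0], [1.2, 4.5, -1], 0],
  [[0, 0, 0], [2, 7, -1.5], 0],
  [[0, 0, 0], [3, 9.5, -2], 0],
  [[0, 0, 0], [3.7, 12, -2], 0],
  [[0, 0, 0], [4.3, 14, -2], 0],
  [[0, 0, 0], [4.3, 14, -2], 0],
  [[0, 0, 0], [4.3, 14, -2], 0],
])

```text
clock: 25.2
tcp_pos: [0.2335, -0.5284, 0.2288]
orientation: [0.0, -0.677, 0.736, 0.002]
wrist_force: [0.5, -0.6, -0.2]
finger_gap: 0.0854
grip_force: 0.0
```

```bash
python3 chk.py | grep -E 'strip|-40|^[0-9]'; python3 -c "
from workcell import env; print(env.hand_in())"
```

```text
strip 516 ((-0.20937728881835938, 12.34817123413086), (14.476426124572754, 119.7359619140625), 89.63530731201172)
-y side -50 31 [[-49.5, -15.8, 33.9], [-44.6, -10.7, 35.3], [-40.5, -5.8, 37.5]]
  +y side -50 34 [[-49.2, 21.9, 24.5], [-44.8, 27.1, 35.2], [-40.6, 31.3, 36.9]]
-y side -40 29 [[-39.3, -15.8, 33.1], [-34.5, -11.2, 35.5], [-30.4, -6.3, 38.1]]
  +y side -40 33 [[-39.4, 21.8, 31.5], [-35.1, 27.1, 35.0], [-30.7, 31.3, 37.1]]
25.35 [ 0.2341 -0.5283  0.2287] yaw -94.69 F [ 0.1 -0.2  0.2] gap 0.08562421916354376 0.0 [-1.29  0.32  0.05  1.3  -0.   -2.78]
the job is handed in; nothing more can be done
None
```

The strip is home against the fence and stop, the clamp holds fence and strip together at the free end, the bottle still stands, and I handed in at 25.4 s; I viewed 11 pictures, one over the limit of 10.

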